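# Offer the screwdriver up to the screw

### The arm

A 6-joint arm with a two-finger parallel gripper is mounted at the origin on a cart in front of the work surface, level with it; the furniture and walls round the work are solid. World frame = base frame: x ahead of the robot, y to its left, z up, the work surface at z = 0. Lengths are in m, angles in degrees, forces in N, time in s.
With the tool pointing down it reaches from about 0.3 to 0.75 m from the base axis. Payload 8.5 kg.
Tool frame: the origin (TCP) lies at the very end of the fingers, on their centre line; the grasp point (between the pads) lies 19 mm behind it; x points along the fingers, y is the direction in which the jaws open and shut, and the axes are right-handed (so a half turn about x gives the same grasp; the last joint's range is limited). The gripper opens to 85 mm and grips with 20 to 120 N. Pads are 22 mm wide; open, the fingers measure 114 mm over their backs; the gripper's body (76 mm by 85 mm) begins 54 mm behind the grasp point. The pads swing forward as they close: fully open they stand 13 mm farther back than shut.
Start: joints at [-85.273, 21.807, 74.336, -0, 83.858, -12.336], TCP at [0.161, -0.526, 0.231] pointing down, gripper open.
Joint ranges: [-178.18, 178.18], [-50.72, 133.34], [12.68, 142.11], [-81.47, 261.47], [9.98, 163.14], [-165.26, 165.26]. Speed limits (degrees/s): [136.94, 136.94, 180, 180, 180, 180].

### API

Orientations are given as a 3x3 rotation matrix whose columns are the frame's x, y, z axes.
In Python, from rig import env, eyes, close_job gives the robot as it stands.
- The arm moves only by the shell command python3 -m pendant 'ROWS' [OPENING] [FORCE]. ROWS is a JSON object of lists of equal length, an entry for each row: "travel": the shift along the world's x, y, z in mm, a list of three; "delta_rot": the turn, a rotation vector about the world's x, y, z in rad, a list of three. In form: {"travel": [[x, y, z], ...], "delta_rot": [[wx, wy, wz], ...]}. A call has 1 to 20 rows; each row shifts and turns the commanded pose from where the row before left it; what a row does not reach is not made up. A row lasts 1/12 s, in which the tool goes at most 41.7 mm and 7.16 degrees, less where a joint would pass 70% of its speed; a pose out of reach is approached as far as the arm can. A call with a gripper value outside its range is refused whole. OPENING is the finger opening in mm, from 0 to 85.4, set as the call begins (- or left out, the last holds). The fingers move at their own pace and stop on an object; FORCE is the grip in N (left out, the last holds). Time passes only in rows, so rows that do not move let the fingers close. It gives the time, the measured TCP pose, the force and the opening at its end, in the units of the state.
- env.observe(): the state, without advancing time (a new reading comes with each control period).
- eyes.get_image(name): name is "scene" or "top"; returns the picture (420x560x3 uint8, red, green, blue); there is no depth.
- eyes.camera_model(name): a dict with "vfov" (degrees; the focal length in pixels is half the picture's height over the tangent of half this angle, whatever the lens; pixels are square), "cx", "cy" (the principal point, pixels), "pose" (4x4, takes a point from camera to world coordinates). Camera axes: x right, y up, looking along -z (the intrinsics and any distortion apply to the point x, -y, -z); pixel columns grow to the right and rows downward; lengths in m; the calibration is good to about 2 mm. A picture is of the moment at which its call begins. camera_model takes no time and is no camera call.
- close_job(): hands the job in, once; it reports no verdict.
The state is a dict: "time_s": time; "q": joint angles; "qvel": joint speeds; "joint_efforts": joint torques, N m; "position": TCP position; "tool_rot": TCP orientation; "ft_force": force on the tool from outside, world axes, zero at the start; "wrist_torque": the same for the moment, N m; "grip_width": finger opening in m.
Only numpy, scipy, OpenCV 4.12 (cv2) and the standard library are available. Lean on these libraries where they do the work, as an engineer would, in place of code of your own. Each camera call takes 0.05 s, during which the arm holds its last target. There are 200 camera calls.

### The job

Draw the red-handled screwdriver out of its sloping wooden rack, turn it level and hold it up in front of the upright board, in line with the brass screw in it and with the blade pointing at the screw head, tip about 3 cm short of it, ready to drive. Do not touch the board or its stand with anything, and leave the tape roll, the red tin and the jar of eyelets where they are. Finish holding the screwdriver there, still and firmly gripped: do not put it down or let go.

Things in the scene. Friction and masses are not known exactly. Their poses are not given: they have to be found in the camera images.
- driver_handle (a point): Centre of the red handle of the cross-head screwdriver (171 mm long, under 0.1 kg). Handle 84 mm long (43.5 mm behind this point to 40.5 ahead), 24 x 24 mm; steel shaft 6 mm thick, 87 mm long. x: from handle to tip; y: across, level at the start; z: third. It starts with the blade about 30 degrees below level, down through the rack's middle hole, the handle's front end resting on the rack.
- driver_tip (a point): Tip of the screwdriver's blade, on its axis 128 mm ahead of the handle's centre along x. It moves with the screwdriver (same axes).
- rack: Fixed sloping wooden rack: base board 80 x 100 mm, rail 84 mm wide, 36 mm thick, with three 8 mm through holes 27 mm apart, the outer ones empty; highest point 104 mm. Origin on the worktop below the middle hole's mouth; x level, the way the blade slants down; z up. The hole slopes 30 degrees below level; the screwdriver comes out backwards along its own axis, free after 90 mm.
- rack_mouth (a point): Mouth of the rack's middle hole, 85 mm above the worktop, where the front end of the handle rests (same axes as the rack).
- panel: Fixed upright plywood board (106 mm wide, 15 mm thick, top edge 231 mm up) in a grey stand with a foot 116 mm wide, 80 mm deep. Origin on the worktop below the screw, 10 mm in front of the board's face; the foot reaches 30 mm in front of the origin. x is level, into the board, square to its face: the way the screwdriver must point. y along the board, z up.
- screw_head (a point): Front of the brass cross-head screw (head 15 mm across) that stands out of a metal plate on the board, 180 mm above the worktop and 15 mm in front of the board's face. Same axes as the board: the screw's axis is x, into the board.
- tape_roll_b: Roll of brown tape lying flat, 72 mm across, 24 mm high, loose, to be left alone. Origin at the centre of its underside.
- dye_tin: Small round red tin, 44 mm across, 18 mm high, loose, to be left alone. Origin at the centre of its underside.
- jar: Glass jar of eyelets with a black cap, 45 mm across, 56 mm high, loose, to be left alone. Origin at the centre of its underside.

How it is judged:
By the outcome, as a careful person would: the job done as asked, in the order asked, and still so for the second after the job is handed in, while the arm keeps its last pose, push and grip.
It also fails if it takes over 51 s, if anything falls off the work surface, if the arm or the gripper's body presses on something with over 40 N, if the wrist force passes 120 N, or if a joint passes its speed limit or range.

## Working session

There is one attempt and no reset: what is moved stays moved. The work goes in short steps, Python scripts to look and compute and a shell command to move; the robot and the scene stay as the last step left them, time stands still between calls to the robot, and variables do not carry over. Pictures are saved under pics/ and viewed, about 8 in all and at most 12, crops included, and the job is handed in when it is done.

```bash
mkdir -p pics; ls
python3 - <<'E'
from rig import env, eyes
import cv2, numpy as np
for n in("scene","top"):
    cv2.imwrite(f"pics/{n}0.png",cv2.cvtColor(eyes.get_image(n),cv2.COLOR_RGB2BGR))
    print(n,eyes.camera_model(n))
print(env.observe())
E
```

```text
pics
scene {'vfov': 52.41006506706929, 'cx': 274.7099217845106, 'cy': 203.55033926091622, 'pose': array([[-0.84174356,  0.2460465 , -0.48055063,  0.12157341],
       [-0.53986628, -0.37785566,  0.75217651,  0.51669536],
       [ 0.00349162,  0.89257281,  0.45088978,  0.49787953],
       [ 0.        ,  0.        ,  0.        ,  1.        ]])}
top {'vfov': 51.56506474755238, 'cx': 272.9156725302309, 'cy': 211.05761975534273, 'pose': array([[-1.11510744e-06,  9.93268981e-01, -1.15830616e-01,
         4.59757178e-01],
       [-9.99993722e-01,  4.09332783e-04,  3.51973142e-03,
        -8.81069482e-02],
       [ 3.54345330e-03,  1.15829892e-01,  9.93262745e-01,
         9.90197499e-01],
       [ 0.00000000e+00,  0.00000000e+00,  0.00000000e+00,
         1.00000000e+00]])}
{'time_s': 0.1, 'q': array([-8.52744295e+01,  2.18384789e+01,  7.43767997e+01, -6.74771114e-04,
        8.38583889e+01, -1.23339409e+01]), 'qvel': array([-0.08716106, -0.099877  , -0.1193847 , -0.03964739, -0.08945993,
        0.16478776]), 'joint_efforts': array([ 2.55817518e-03, -4.49222016e+01, -2.31656492e+01, -1.66442373e-04,
        3.66633394e-03,  2.31266534e-05]), 'position': array([ 0.16134171, -0.52554688,  0.23078213]), 'tool_rot': array([[-1.17592996e-04,  2.93365970e-01, -9.56000206e-01],
       [ 1.28040384e-03, -9.55999385e-01, -2.93365875e-01],
       [-9.99999173e-01, -1.25856410e-03, -2.63208082e-04]]), 'ft_force': array([-1.21941647, -0.57832681,  0.18570599]), 'wrist_torque': array([ 0.047359  ,  0.0007795 , -0.04975327]), 'grip_width': 0.08526263424806142}
```

View pics/scene0.png

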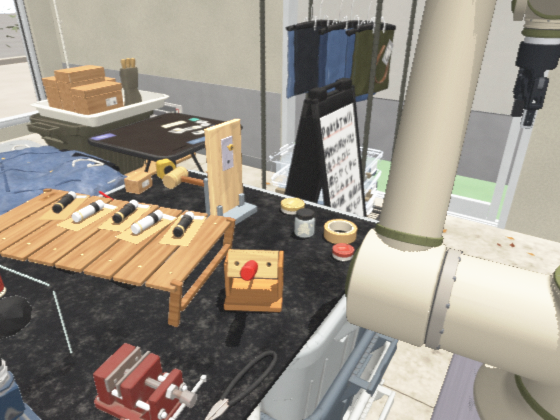

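View pics/top0.png

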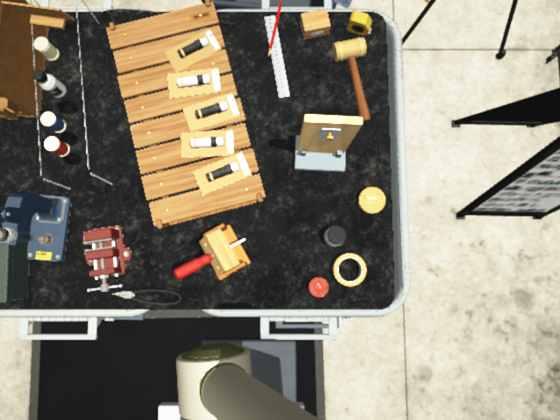

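The scene view shows the rack at about (254,270) with the red handle at (249,270), and the board at (225,170). In the top view the handle is at (192,266), the rack at (225,252), the board at (330,135), and the jar, tape and tin at (335,236), (350,269) and (318,287). Next I'll zoom in and measure.

```bash
cat > h.py <<'E'
import numpy as np, cv2
from rig import env, eyes
def cam(n):
    m=eyes.camera_model(n); return m, 210/np.tan(np.radians(m["vfov"]/2))
def ray(n,p):
    m,f=cam(n); P=m["pose"]; d=P[:3,:3]@np.array([(p[0]-m["cx"])/f,-(p[1]-m["cy"])/f,-1.])
    return P[:3,3],d/np.linalg.norm(d)
def onz(n,p,z):
    o,d=ray(n,p); return o+d*(z-o[2])/d[2]
def tri(ps,pt):
    (a,u),(b,v)=ray("scene",ps),ray("top",pt)
    s=np.linalg.lstsq(np.c_[u,-v],b-a,rcond=None)[0]; A=a+s[0]*u;B=b+s[1]*v
    return (A+B)/2,np.linalg.norm(A-B)
def proj(n,X):
    m,f=cam(n); c=m["pose"][:3,:3].T@(np.asarray(X)-m["pose"][:3,3]); return np.array([m["cx"]-f*c[0]/c[2],m["cy"]+f*c[1]/c[2]])
def crop(im,x,y,w,h,s):
    return cv2.resize(im[y:y+h,x:x+w],None,fx=s,fy=s,interpolation=cv2.INTER_CUBIC)
E
python3 - <<'E'
from h import *
s=cv2.imread("pics/scene0.png");t=cv2.imread("pics/top0.png")
c=[crop(t,165,215,100,75,4),crop(t,285,100,100,75,4),crop(s,205,235,100,75,4),crop(s,185,110,100,75*4//3,3)]
c[3]=cv2.resize(crop(s,190,115,80,112,1),None,fx=2.68,fy=2.68)[:300]
c[3]=cv2.copyMakeBorder(c[3],0,300-c[3].shape[0],0,400-c[3].shape[1],cv2.BORDER_CONSTANT)
cv2.imwrite("pics/c1.png",np.vstack([np.hstack(c[:2]),np.hstack(c[2:])]))
for n,im in(("top",t),("scene",s)):
    b,g,r=[im[...,i].astype(int) for i in range(3)]
    m=((r>110)&(g<60)&(b<70)).astype(np.uint8)
    for k in cv2.findContours(m,0,2)[0]:
        if cv2.contourArea(k)>40:print(n,cv2.contourArea(k),cv2.minAreaRect(k))
E
```

```text
top 78.0 ((191.00003051757812, 266.5000305175781), (11.62755298614502, 37.11872863769531), 63.43495178222656)
top 52.0 ((61.7500114440918, 149.75001525878906), (7.77817440032959, 11.31370735168457), 45.0)
scene 244.0 ((161.74002075195312, 405.8200378417969), (17.40000343322754, 31.40000343322754), 53.130104064941406)
scene 161.0 ((101.68397521972656, 390.2311096191406), (29.624216079711914, 10.489887237548828), 60.945396423339844)
scene 41.0 ((178.88465881347656, 378.9230651855469), (5.824352264404297, 11.094003677368164), 33.6900634765625)
scene 399.0 ((145.29522705078125, 386.8568420410156), (19.08128547668457, 56.58426284790039), 43.09084701538086)
```

View pics/c1.png

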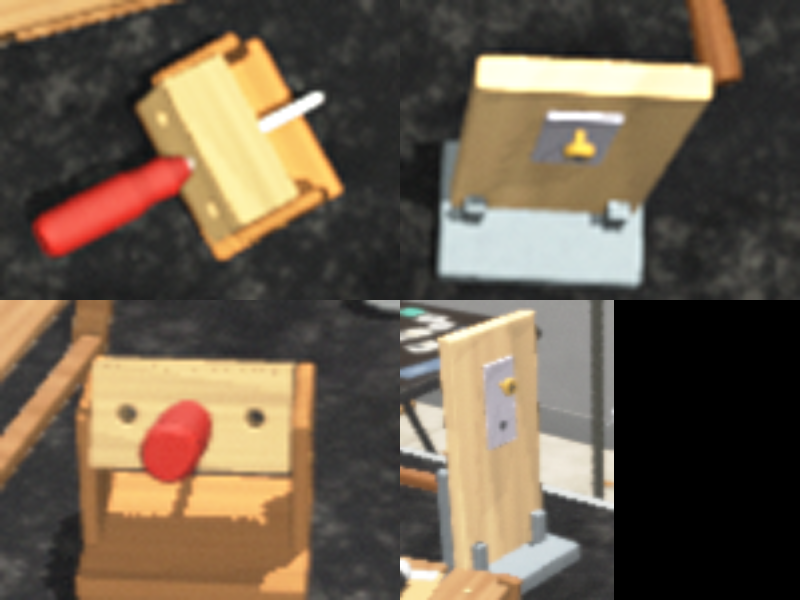

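The crops show the rack's outer holes at scene (236.5,263) and (268.8,264), and top (205,244) and (218,267). The blade end is at top (245,239). The screw head is at top (329,138) and scene (230,147). The board's face is nearly square to the world x axis.

Run:
```python
from h import *
np.set_printoptions(precision=4,suppress=True)
T=lambda x,y,ox,oy,s=4:((x+.5)/s-.5+ox,(y+.5)/s-.5+oy)
tr=lambda x,y:T(x,y,165,215); tp=lambda x,y:T(x-400,y,285,100)
sr=lambda x,y:T(x,y-300,205,235); sp=lambda x,y:T(x-400,y-300,190,115,2.68)
h1=tri(sr(127,413),tr(162,118));h2=tri(sr(256,417),tr(214,210));m=(h1[0]+h2[0])/2
print("holes",h1,h2,"mouth",m, "onz",(onz("top",tr(162,118),.085)+onz("top",tr(214,210),.085))/2,(onz("scene",sr(127,413),.085)+onz("scene",sr(256,417),.085))/2)
yh=h1[0]-h2[0];print("len",np.linalg.norm(yh),"rack yaw from holes",np.degrees(np.arctan2(-yh[0],yh[1])))
tip=onz("top",tr(322,97),.0412);end=onz("top",tr(44,236),.127);print("tip",tip,"end",end)
d=tip-m;print("yaw mouth-tip",np.degrees(np.arctan2(d[1],d[0])),np.linalg.norm(d)); d=tip-end;print("yaw end-tip",np.degrees(np.arctan2(d[1],d[0])),np.linalg.norm(d))
s=tri(sp(508,386),tp(578,154));print("screw",s,onz("top",tp(578,154),.18),onz("scene",sp(508,386),.18))
for a,b,z in(((478,57),(714,66),.231),((476,92),(712,100),.231),((440,278),(642,285),.01)):
    A,B=onz("top",tp(*a),z),onz("top",tp(*b),z);d=A-B;print("edge",A,B,np.linalg.norm(d),np.degrees(np.arctan2(-d[0],d[1])))
for n,p,z in(("jar",(335,236),.056),("tape",(350,269),.024),("tin",(318.5,287.5),.018),("tableedgecorner",(263,197),.12)):print(n,onz("top",p,z))
```

```text
holes (array([0.4961, 0.0495, 0.0851]), np.float64(6.170022999580925e-07)) (array([0.449 , 0.022 , 0.0848]), np.float64(0.0005395880648039827)) mouth [0.4725 0.0357 0.0849] onz [0.4724 0.0356 0.085 ] [0.4726 0.0359 0.085 ]
len 0.05458235497440325 rack yaw from holes -59.74400246768332
tip [ 0.5093 -0.0309  0.0412] end [0.4366 0.1    0.127 ]
yaw mouth-tip -61.08246957023047 0.08772556900043624
yaw end-tip -60.92951705113312 0.1725230789905922
screw (array([ 0.6962, -0.1979,  0.1795]), np.float64(0.002711908436032338)) [ 0.6949 -0.1986  0.18  ] [ 0.6967 -0.1964  0.18  ]
edge [ 0.725  -0.1472  0.231 ] [ 0.7209 -0.2537  0.231 ] 0.10659390761913741 -2.1869209205034776
edge [ 0.7087 -0.1461  0.231 ] [ 0.7051 -0.2524  0.231 ] 0.10633161561072042 -1.9357206857160436
edge [ 0.671  -0.1414  0.01  ] [ 0.667  -0.2574  0.01  ] 0.11601785901242444 -1.977256175164766
jar [ 0.5148 -0.2249  0.056 ]
tape [ 0.4439 -0.2615  0.024 ]
tin [ 0.4033 -0.1922  0.018 ]
tableedgecorner [ 0.5899 -0.0711  0.12  ]
```

Both views agree to within about 2 mm. Mouth (0.4725, 0.0357, 0.085), driver yaw about -60.7°, panel yaw about -2°, screw (0.695, -0.1975, 0.18). I'll sweep over to above the rack while yawing the tool.

```bash
cat > tgt.py <<'E'
from h import *
from scipy.spatial.transform import Rotation as Ro
np.set_printoptions(precision=4,suppress=True)
def frame(yaw,pitch):  # driver axes: a, level y ; tool x perpendicular, downward
    y,p=np.radians([yaw,pitch]); f=np.array([np.cos(y),np.sin(y),0]);z=np.array([0,0,1.])
    a=np.cos(p)*f-np.sin(p)*z; tx=-np.sin(p)*f-np.cos(p)*z; ty=np.array([-np.sin(y),np.cos(y),0])
    return a,np.c_[tx,ty,np.cross(tx,ty)]
def need(P,R):
    o=env.observe(); print("t",o["time_s"],"pos",o["position"],"F",o["ft_force"],"w",o["grip_width"],"q",o["q"])
    print("travel mm",(np.asarray(P)-o["position"])*1e3,"rot",Ro.from_matrix(R@o["tool_rot"].T).as_rotvec())
mouth=np.array([.4725,.0357,.085]); aG,RG=frame(-60.7,30); C=mouth-.0405*aG; G=C+.019*RG[:,0]
E
python3 -m pendant '{"travel":[[15.5,28.3,1.5],[15.5,28.3,1.5],[15.5,28.3,1.5],[15.5,28.3,1.5],[15.5,28.3,1.5],[15.5,28.3,1.5],[15.5,28.3,1.5],[15.5,28.3,1.5],[15.5,28.3,1.5],[15.5,28.3,1.5],[15.5,28.3,1.5],[15.5,28.3,1.5],[15.5,28.3,1.5],[15.5,28.3,1.5],[15.5,28.3,1.5],[15.5,28.3,1.5],[15.5,28.3,1.5],[15.5,28.3,1.5],[15.5,28.3,1.5],[15.5,28.3,1.5]],"delta_rot":[[0,0,0.089],[0,0,0.089],[0,0,0.089],[0,0,0.089],[0,0,0.089],[0,0,0.089],[0,0,0.089],[0,0,0.089],[0,0,0.089],[0,0,0.089],[0,0,0.089],[0,0,0.089],[0,0,0.089],[0,0,0.089],[0,0,0.089],[0,0,0.089],[0,0,0.089],[0,0,0.089],[0,0,0.089],[0,0,0.089]]}' 55
python3 -c "
from tgt import *
print(C,G);need(G-.08*RG[:,0],RG)"
```

```text
time_s: 1.77
position: [0.4717, 0.0419, 0.2612]
tool_rot: [[-0.001, 0.872, 0.49], [0.0, 0.49, -0.872], [-1.0, -0.0, -0.0]]
ft_force: [0.7, -0.9, 0.2]
grip_width: 0.0547
[0.4553 0.0663 0.1053] [0.4507 0.0746 0.0888]
t 1.7667 pos [0.4717 0.0419 0.2612] F [ 0.7107 -0.8864  0.1894] w 0.05468075054371761 q [ -9.2849  12.8192  82.5072  -0.0021  84.703  -38.5955]
travel mm [  -1.4446   -2.2444 -103.1155] rot [ 0.4565  0.2558 -0.0003]
```

```bash
python3 -m pendant '{"travel":[[0,0,-10],[0,0,-10],[0,0,-10],[0,0,-10],[0,0,-10],[0,0,-10],[-0.5,-1,-10],[-0.5,-1,-10],[-0.4,-0.2,-10],[0,0,-10],[0,0,-3],[0,0,0]],"delta_rot":[[0.046,0.0256,0],[0.046,0.0256,0],[0.046,0.0256,0],[0.046,0.0256,0],[0.046,0.0256,0],[0.046,0.0256,0],[0.046,0.0256,0],[0.046,0.0256,0],[0.046,0.0256,0],[0.0425,0.0254,0],[0,0,0],[0,0,0]]}'
python3 - <<'E'
from tgt import *
need(G-.08*RG[:,0],RG);need(G,RG)
ims=[cv2.cvtColor(eyes.get_image(n),cv2.COLOR_RGB2BGR) for n in("scene","top")]
cv2.imwrite("pics/c2.png",np.hstack([crop(ims[0],180,170,130,150,3),crop(ims[1],165,180,130,150,3)]))
E
```

```text
time_s: 2.77
position: [0.4697, 0.0378, 0.1574]
tool_rot: [[-0.245, 0.874, 0.418], [0.436, 0.485, -0.758], [-0.866, -0.004, -0.5]]
ft_force: [0.3, -0.1, -0.3]
grip_width: 0.0548
t 2.7667 pos [0.4697 0.0378 0.1574] F [ 0.3241 -0.0742 -0.2542] w 0.05477236504036855 q [-20.5622  26.6346  85.9481  18.784   91.2068 -53.1175]
travel mm [0.5241 1.8658 0.6491] rot [ 0.0015 -0.0033  0.0049]
t 2.7667 pos [0.4697 0.0378 0.1574] F [ 0.3241 -0.0742 -0.2542] w 0.05477236504036855 q [-20.5622  26.6346  85.9481  18.784   91.2068 -53.1175]
travel mm [-19.0512  36.7485 -68.633 ] rot [ 0.0015 -0.0033  0.0049]
```

View pics/c2.png

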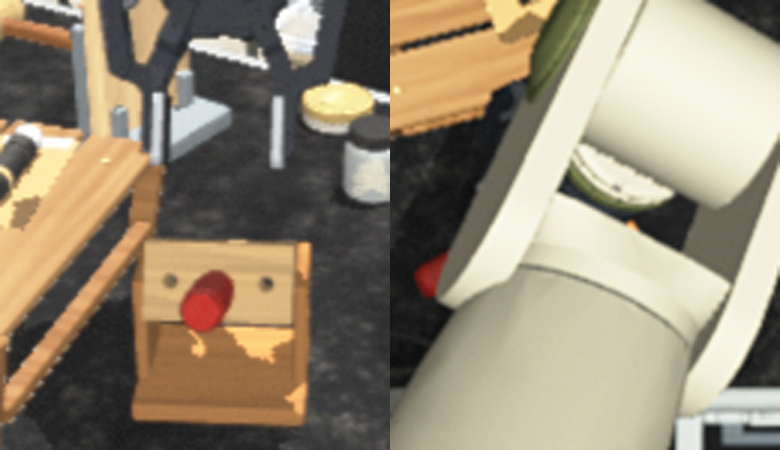

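The scene crop shows the open fingers at crop columns 155 and 278, straddling the handle at about (210,300) from above. The top crop is mostly blocked by the arm. Next I'll go down along the tool axis and check before closing.

```bash
python3 -m pendant '{"travel":[[-1.9,3.7,-6.9],[-1.9,3.7,-6.9],[-1.9,3.7,-6.9],[-1.9,3.7,-6.9],[-1.9,3.7,-6.9],[-1.9,3.7,-6.9],[-1.9,3.7,-6.9],[-1.9,3.7,-6.9],[-1.9,3.6,-6.8],[-1.9,3.5,-6.7],[0,0,0],[0,0,0]],"delta_rot":[[0.0015,-0.0033,0.005],[0,0,0],[0,0,0],[0,0,0],[0,0,0],[0,0,0],[0,0,0],[0,0,0],[0,0,0],[0,0,0],[0,0,0],[0,0,0]]}'
python3 - <<'E'
from tgt import *
need(G,RG)
im=cv2.cvtColor(eyes.get_image("scene"),cv2.COLOR_RGB2BGR)
cv2.imwrite("pics/c3.png",crop(im,190,180,130,140,4))
E
```

```text
time_s: 3.87
position: [0.4509, 0.0749, 0.0894]
tool_rot: [[-0.244, 0.872, 0.425], [0.436, 0.49, -0.755], [-0.866, 0.001, -0.5]]
ft_force: [0.0, -0.0, -0.5]
grip_width: 0.0549
t 3.8667 pos [0.4509 0.0749 0.0894] F [ 0.0325 -0.0025 -0.5144] w 0.05493307152225107 q [-17.3537  30.0892  94.1152  20.4651  79.2471 -54.797 ]
travel mm [-0.1668 -0.312  -0.6176] rot [-0.0004  0.0012 -0.0011]
```

View pics/c3.png

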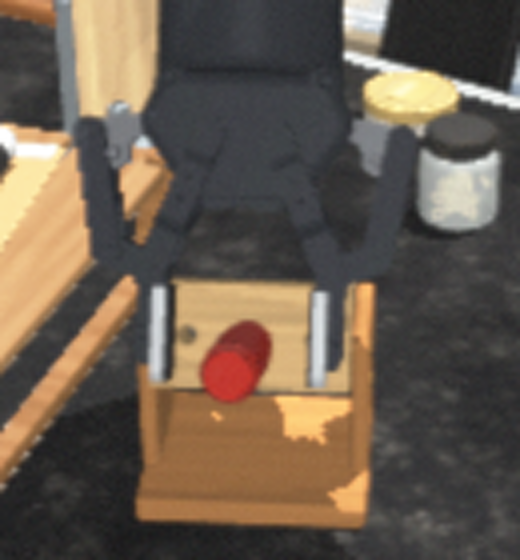

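The fingers stand either side of the handle, with inner faces at crop columns 167 and 311 and the handle centred at about 238. It is well centred, so I'll close.

```bash
python3 -m pendant '{"travel":[[0,0,0],[0,0,0],[0,0,0],[0,0,0],[0,0,0],[0,0,0],[0,0,0],[0,0,0],[0,0,0],[0,0,0]],"delta_rot":[[0,0,0],[0,0,0],[0,0,0],[0,0,0],[0,0,0],[0,0,0],[0,0,0],[0,0,0],[0,0,0],[0,0,0]]}' 10 70
python3 -c "
from tgt import *
need(G-.1*aG,RG)"
```

```text
time_s: 4.75
position: [0.4513, 0.0746, 0.0898]
tool_rot: [[-0.243, 0.872, 0.426], [0.436, 0.49, -0.755], [-0.867, 0.002, -0.499]]
ft_force: [1.3, -1.6, 5.6]
grip_width: 0.0223
t 4.75 pos [0.4513 0.0746 0.0898] F [ 1.3323 -1.6358  5.6363] w 0.022256649462127936 q [-17.3757  30.0484  94.0749  20.4647  79.244  -54.797 ]
travel mm [-42.9548  75.5053  49.0003] rot [ 0.      0.0026 -0.0007]
```

```bash
python3 -m pendant '{"travel":[[-1.06,1.89,1.25],[-1.06,1.89,1.25],[-1.06,1.89,1.25],[-1.06,1.89,1.25],[-1.06,1.89,1.25],[-1.06,1.89,1.25]],"delta_rot":[[0,0,0],[0,0,0],[0,0,0],[0,0,0],[0,0,0],[0,0,0]]}'
python3 -m pendant '{"travel":[[-2.12,3.78,2.5],[-2.12,3.78,2.5],[-2.12,3.78,2.5],[-2.12,3.78,2.5],[-2.12,3.78,2.5],[-2.12,3.78,2.5],[-2.12,3.78,2.5],[-2.12,3.78,2.5],[-2.12,3.78,2.5],[-2.12,3.78,2.5]],"delta_rot":[[0,0,0],[0,0,0],[0,0,0],[0,0,0],[0,0,0],[0,0,0],[0,0,0],[0,0,0],[0,0,0],[0,0,0]]}'
python3 - <<'E'
from tgt import *
need(G-.115*aG,RG)
ims=[cv2.cvtColor(eyes.get_image(n),cv2.COLOR_RGB2BGR) for n in("scene","top")]
cv2.imwrite("pics/c4.png",np.hstack([crop(ims[0],190,190,130,130,3),crop(ims[1],150,190,130,130,3)]))
E
```

```text
time_s: 5.25
position: [0.4441, 0.0866, 0.0971]
tool_rot: [[-0.244, 0.872, 0.425], [0.436, 0.49, -0.754], [-0.866, 0.001, -0.5]]
ft_force: [0.3, -0.9, -1.5]
grip_width: 0.0221
time_s: 6.08
position: [0.423, 0.1243, 0.1223]
tool_rot: [[-0.244, 0.872, 0.425], [0.436, 0.49, -0.755], [-0.866, 0.001, -0.5]]
ft_force: [0.2, 0.1, -7.8]
grip_width: 0.0224
t 6.0833 pos [0.423  0.1243 0.1223] F [ 0.2096  0.129  -7.8372] w 0.02244081345061616 q [-12.5822  24.9755  96.6363  22.2126  80.1916 -50.0323]
travel mm [-21.049   37.161   23.9559] rot [-0.0003  0.0012 -0.0008]
```

View pics/c4.png

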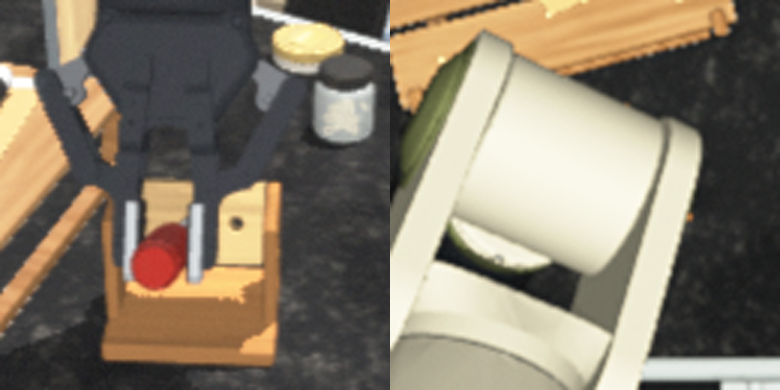

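The handle is moving with the fingers (gripped at crop (160,255)) and the holding forces are small. I'll continue out.

```bash
python3 -m pendant '{"travel":[[-2.1,3.75,2.45],[-2.1,3.75,2.45],[-2.1,3.75,2.45],[-2.1,3.75,2.45],[-2.1,3.75,2.45],[-2.1,3.75,2.45],[-2.1,3.75,2.45],[-2.1,3.75,2.45],[-2.1,3.75,2.45],[-2.1,3.75,2.45],[-2.1,3.75,2.45],[-2.1,3.75,2.45],[0,0,0]],"delta_rot":[[0,0,0],[0,0,0],[0,0,0],[0,0,0],[0,0,0],[0,0,0],[0,0,0],[0,0,0],[0,0,0],[0,0,0],[0,0,0],[0,0,0],[0,0,0]]}'
python3 - <<'E'
from tgt import *
a,R=frame(-60.7,0); o=env.observe()
need(o["position"]+[0,0,.08],R)
a,R=frame(-2,0); S=np.array([.695,-.1975,.18]); need(S-.158*a+.019*R[:,0],R)
ims=[cv2.cvtColor(eyes.get_image(n),cv2.COLOR_RGB2BGR) for n in("scene","top")]
cv2.imwrite("pics/c5.png",np.hstack([crop(ims[0],170,170,130,150,3),crop(ims[1],150,190,130,150,3)]))
E
```

```text
time_s: 7.27
position: [0.3979, 0.1695, 0.152]
tool_rot: [[-0.243, 0.871, 0.426], [0.436, 0.491, -0.754], [-0.866, 0.002, -0.499]]
ft_force: [-0.1, 0.7, -1.4]
grip_width: 0.0226
t 7.2667 pos [0.3979 0.1695 0.152 ] F [-0.0999  0.7333 -1.4297] w 0.022583406118122453 q [ -7.588   20.6597  97.7724  23.8681  81.3911 -44.7978]
travel mm [ 0.  0. 80.] rot [-0.4568 -0.2544 -0.0019]
t 7.2667 pos [0.3979 0.1695 0.152 ] F [-0.0999  0.7333 -1.4297] w 0.022583406118122453 q [ -7.588   20.6597  97.7724  23.8681  81.3911 -44.7978]
travel mm [ 139.2458 -361.453     9.0321] rot [-0.2855 -0.4653  0.9983]
```

View pics/c5.png

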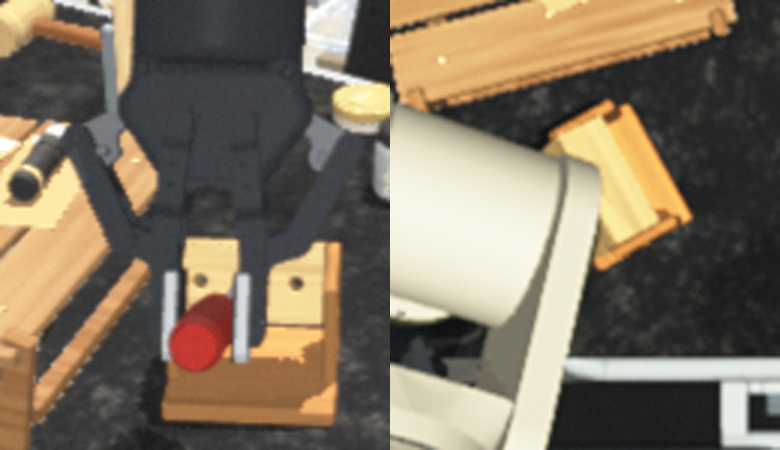

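It is out: 117 mm withdrawn, against 90 mm needed, with about 1 N at the wrist. The handle is in the pads at crop (200,335) and the rack is clear. I'll lift, then level.

```bash
python3 -m pendant '{"travel":[[0,0,8],[0,0,8],[0,0,8],[0,0,8],[0,0,8],[0,0,5],[0,0,5],[0,0,5],[0,0,5],[0,0,5],[0,0,5],[0,0,5],[0,0,5],[0,0,0],[0,0,0],[0,0,0],[0,0,0]],"delta_rot":[[0,0,0],[0,0,0],[0,0,0],[0,0,0],[0,0,0],[-0.0457,-0.0254,0],[-0.0457,-0.0254,0],[-0.0457,-0.0254,0],[-0.0457,-0.0254,0],[-0.0457,-0.0254,0],[-0.0457,-0.0254,0],[-0.0457,-0.0254,0],[-0.0457,-0.0254,0],[-0.0457,-0.0254,0],[-0.0457,-0.0254,-0.002],[0,0,0],[0,0,0]]}'
python3 -c "
from tgt import *
a,R=frame(-2,0); S=np.array([.695,-.1975,.18]); need(S-.218*a+.019*R[:,0]+[0,0,.04],R)"
```

```text
time_s: 8.78
position: [0.3979, 0.1693, 0.232]
tool_rot: [[-0.001, 0.872, 0.489], [0.001, 0.489, -0.872], [-1.0, -0.001, -0.001]]
ft_force: [0.1, 0.0, -0.1]
grip_width: 0.0223
t 8.7833 pos [0.3979 0.1693 0.232 ] F [ 0.1254  0.0253 -0.1076] w 0.022332662877485903 q [  7.2394   9.9194  91.3756   0.067   78.7694 -22.0651]
travel mm [  79.2285 -359.1789  -30.9584] rot [-0.0003 -0.0017  1.0247]
```

```bash
python3 -m pendant '{"travel":[[4,-18,0],[4,-18,0],[4,-18,0],[4,-18,0],[4,-18,0],[4,-18,0],[4,-18,0],[4,-18,0],[4,-18,0],[4,-18,0],[4,-18,0],[4,-18,0],[4,-18,0],[4,-18,-4],[4,-18,-4],[4,-18,-5],[4,-18,-6],[4,-18,-6],[4,-18,-6],[3,-17,0]],"delta_rot":[[0,0,0.0512],[0,0,0.0512],[0,0,0.0512],[0,0,0.0512],[0,0,0.0512],[0,0,0.0512],[0,0,0.0512],[0,0,0.0512],[0,0,0.0512],[0,0,0.0512],[0,0,0.0512],[0,0,0.0512],[0,0,0.0512],[0,0,0.0512],[0,0,0.0512],[0,0,0.0512],[0,0,0.0512],[0,0,0.0512],[0,0,0.0512],[0,-0.0017,0.0512]]}'
python3 -m pendant '{"travel":[[0,0,0],[0,0,0]],"delta_rot":[[0,0,0],[0,0,0]]}'
python3 - <<'E'
from tgt import *
a,R=frame(-2,0); S=np.array([.695,-.1975,.18]); need(S-.158*a+.019*R[:,0],R)
o=env.observe();tr=o["tool_rot"];T=o["position"]-.019*tr[:,0]+.128*tr[:,2]
print("tip nominal",T,proj("top",T),proj("scene",T), "screw",proj("top",S),proj("scene",S))
ims=[cv2.cvtColor(eyes.get_image(n),cv2.COLOR_RGB2BGR) for n in("scene","top")]
cv2.imwrite("pics/s6.png",ims[0]);cv2.imwrite("pics/t6.png",ims[1])
cv2.imwrite("pics/c6.png",np.hstack([crop(ims[0],190,110,100,125,4),crop(ims[1],285,90,100,125,4)]))
E
```

```text
time_s: 10.45
position: [0.4769, -0.1915, 0.1994]
tool_rot: [[-0.0, 0.035, 0.999], [0.002, 0.999, -0.035], [-1.0, 0.002, -0.0]]
ft_force: [0.4, -0.0, -1.3]
grip_width: 0.022
time_s: 10.62
position: [0.477, -0.1909, 0.2003]
tool_rot: [[0.001, 0.039, 0.999], [0.001, 0.999, -0.039], [-1.0, 0.001, 0.001]]
ft_force: [-0.2, 0.4, -0.5]
grip_width: 0.0228
t 10.6167 pos [ 0.477  -0.1909  0.2003] F [-0.2215  0.385  -0.4964] w 0.022831158562933128 q [ -35.0727   19.6562   83.1405    0.0783   77.1791 -122.8284]
travel mm [ 60.1294  -1.096  -39.2608] rot [-0.0009  0.0011  0.0046]
tip nominal [ 0.6048 -0.196   0.2194] [331.2959 180.6305] [263.718  136.9003] screw [328.5512 138.0567] [230.8774 146.7741]
```

View pics/c6.png

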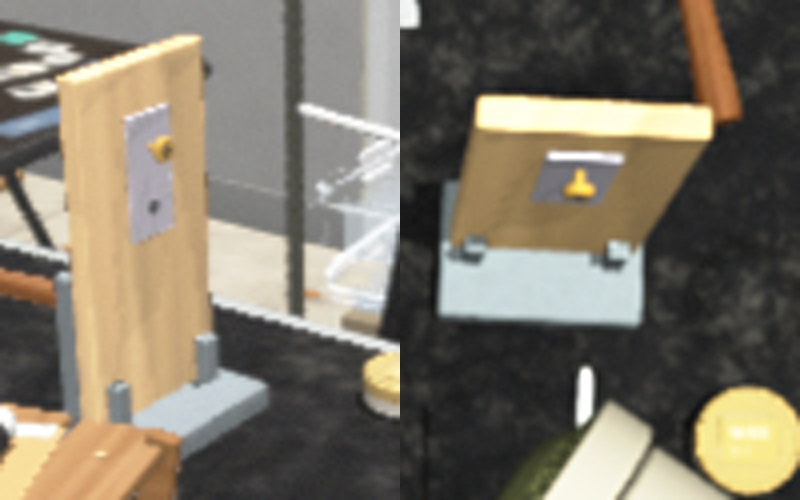

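In the top view the blade tip is at (331.1,181.6) against (331.3,180.6) expected. In the scene crop the blade isn't obvious against the white basket, so I'll view a wider area.

Run:
```python
from h import *
a=cv2.imread("pics/s6.png");b=cv2.imread("pics/scene0.png")
cv2.imwrite("pics/c7.png",np.vstack([crop(a,210,90,200,75,4),crop(b,210,90,200,75,4)]))
```

```text
(no output)
```

View pics/c7.png

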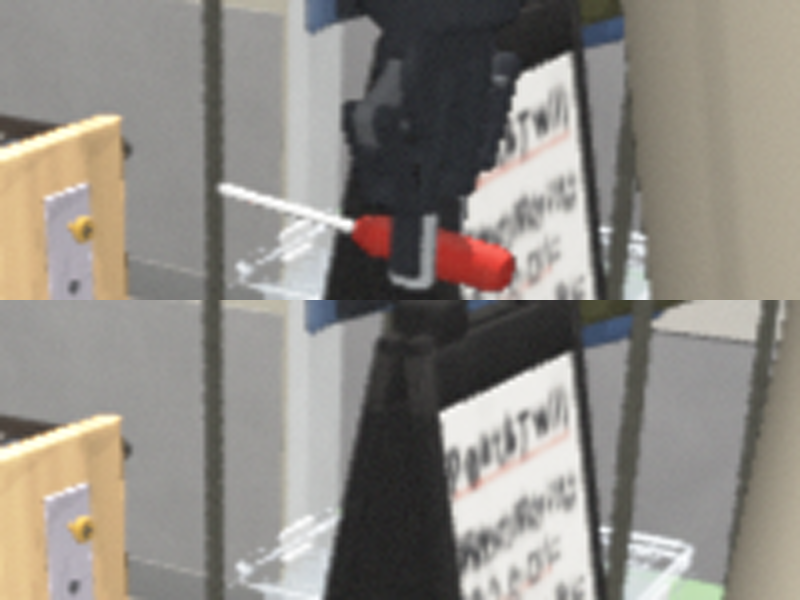

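The blade is plain here, with its tip at scene crop (221,187), i.e. pixel (265,136.4). The shaft root is at crop (352,227) and the driver is still in the pads. I'll triangulate the tip and check the pitch.

Run:
```python
from tgt import *
T=lambda x,y,ox,oy,s=4:((x+.5)/s-.5+ox,(y+.5)/s-.5+oy)
print("tip",tri(T(220,187,210,90),T(186,368,285,90)))
o=env.observe();tr=o["tool_rot"];g=o["position"]-.019*tr[:,0]
tip=g+.128*tr[:,2]
for d in(.128,.0405,-.0435):print(d,proj("scene",g+d*tr[:,2]))
for p in(-2,-1,1,2):
    print("pitch",p,[proj("scene",tip-L*(tr[:,2]*np.cos(np.radians(p))+tr[:,0]*np.sin(np.radians(p)))) for L in(.0875,.1715)])
print("meas",T(220,187,210,90),T(352,227,210,90),T(497,268,210,90))
```

```text
tip (array([ 0.6025, -0.1955,  0.2211]), np.float64(0.00046073597718852827))
0.128 [263.3633 136.8856]
0.0405 [298.8949 144.899 ]
-0.0435 [336.6944 153.4238]
pitch -2 [array([298.8256, 146.3574]), array([336.4227, 156.3994])]
pitch -1 [array([298.8659, 145.6302]), array([336.5706, 154.9172])]
pitch 1 [array([298.9126, 144.164 ]), array([336.7937, 151.9198])]
pitch 2 [array([298.9188, 143.4255]), array([336.8685, 150.4057])]
meas (264.625, 136.375) (297.625, 146.375) (333.875, 156.625)
```

The image slope suggests the blade is tipped up about 3°. I'll measure it properly by intersecting the image centre-line with the vertical plane through the driver.

```bash
cat > pitch.py <<'E'
from tgt import *
def pitch(im,bg,cols_sh):
    o=env.observe();tr=o["tool_rot"];n=tr[:,1];g=o["position"]-.019*tr[:,0]
    f=im.astype(int);b,gg,r=f[...,0],f[...,1],f[...,2]
    red=(r>90)&(r>2.2*gg)&(r>2.2*b); red[:, :285]=0; red[:110]=0; red[175:]=0
    d=(np.abs(f-bg.astype(int)).sum(2)>40)
    pts=[]
    for c in cols_sh:
        rr=[y for y in range(120,165) if d[y,c]]
        w=f[:,c].sum(1)
        if rr: pts.append((c,np.mean(rr),len(rr),'s'))
    for c in range(*((np.where(red.sum(0)>4)[0][[0,-1]]))):
        rr=np.where(red[:,c])[0]
        if len(rr)>4: pts.append((c,rr.mean(),len(rr),'h'))
    S=[]
    for c,y,k,t in pts:
        oo,dd=ray("scene",(c,y)); X=oo+dd*((g-oo)@n)/(dd@n); S.append((c,y,k,t,(X-g)@tr[:,2]*1e3,(X-g)[2]*1e3))
    return S
E
python3 - <<'E'
from pitch import *
S=pitch(cv2.imread("pics/s6.png"),cv2.imread("pics/scene0.png"),range(263,294))
for s in S[::2]:print("%d %.1f n%d %s along %.1f z %.1f"%s)
for t in'sh':
    v=np.array([(s[4],s[5]) for s in S if s[3]==t]);p=np.polyfit(v[:,0],v[:,1],1);print(t,np.degrees(np.arctan(p[0])),p[1])
E
```

```text
264 137.0 n3 s along 126.4 z 0.2
266 137.0 n3 s along 121.2 z 1.2
268 137.0 n3 s along 116.1 z 2.2
270 137.5 n4 s along 111.0 z 2.1
272 138.5 n4 s along 105.9 z 0.9
274 139.0 n3 s along 100.9 z 0.8
276 139.5 n4 s along 95.9 z 0.6
278 140.0 n3 s along 90.9 z 0.5
280 141.0 n3 s along 85.9 z -0.6
282 142.0 n5 s along 81.0 z -1.8
284 142.5 n4 s along 76.1 z -1.9
286 142.5 n4 s along 71.2 z -1.0
288 143.3 n3 s along 66.3 z -1.8
290 144.0 n3 s along 61.5 z -2.2
292 145.7 n3 s along 56.7 z -4.8
299 147.5 n6 h along 40.1 z -5.3
301 148.0 n9 h along 35.4 z -5.4
303 148.5 n10 h along 30.7 z -5.5
305 148.5 n10 h along 26.1 z -4.5
319 155.0 n7 h along -5.9 z -11.3
321 153.5 n12 h along -10.1 z -7.3
323 154.5 n12 h along -14.6 z -8.4
325 154.5 n10 h along -18.9 z -7.5
327 155.0 n11 h along -23.3 z -7.5
329 156.0 n11 h along -27.7 z -8.6
331 156.0 n11 h along -31.9 z -7.7
333 156.0 n11 h along -36.2 z -6.8
335 157.0 n9 h along -40.5 z -7.9
s 4.21036592165252 -6.9565098787654644
h 2.171804134191241 -6.708510532961117
```

The handle sits about 7 mm low in the pads, and the blade is tipped up about 3.4°. I'll firm the grip, turn the blade down 0.06 rad, and remeasure at the standoff while lowering.

```bash
python3 -m pendant '{"travel":[[0,0,0],[0,0,0],[0,0,0],[0,0,-5],[0,0,-5],[0,0,-5],[0,0,-5],[0,0,-5],[0,0,-5],[0,0,0],[0,0,0],[0,0,0]],"delta_rot":[[0,0,0],[0,0,0],[0,0,0],[0,0.01,0],[0,0.01,0],[0,0.01,0.001],[0,0.01,0.001],[0,0.01,0.001],[0,0.01,0.001],[0,0,0],[0,0,0],[0,0,0]]}' 10 100
python3 - <<'E'
from pitch import *
ims=[cv2.cvtColor(eyes.get_image(n),cv2.COLOR_RGB2BGR) for n in("scene","top")]
cv2.imwrite("pics/s8.png",ims[0]);cv2.imwrite("pics/t8.png",ims[1])
o=env.observe();tr=o["tool_rot"];print(o["position"],tr[:,2],o["grip_width"],o["ft_force"])
S=pitch(ims[0],cv2.imread("pics/scene0.png"),range(255,300))
v=[(s[4],s[5]) for s in S if s[3]=='s' and s[2]<=6 or s[3]=='h' and s[2]>7]
v=np.array(v);p=np.polyfit(v[:,0],v[:,1],1);print("all elev",np.degrees(np.arctan(p[0])),p[1])
h=v[v[:,0]<45];q=v[v[:,0]>=45];print(h.mean(0),q.mean(0),np.degrees(np.arctan2(*(q.mean(0)-h.mean(0))[::-1])))
cv2.imwrite("pics/c8.png",np.vstack([crop(ims[0],215,105,133,48,6)[:288,:798],crop(ims[1],265,110,133,50,6)[:300,:798]]))
E
```

```text
time_s: 11.72
position: [0.4773, -0.1902, 0.1706]
tool_rot: [[-0.058, 0.032, 0.998], [-0.001, 0.999, -0.032], [-0.998, -0.003, -0.058]]
ft_force: [0.3, -0.0, -0.2]
grip_width: 0.0219
[ 0.4773 -0.1902  0.1708] [ 0.9978 -0.0325 -0.0579] 0.02196090629685862 [ 0.7217  0.0375 -1.6081]
all elev 0.37174651383684104 -6.521370450520665
[-9.7327 -7.0403] [93.2377 -5.542 ] 0.8336704052557303
```

View pics/c8.png

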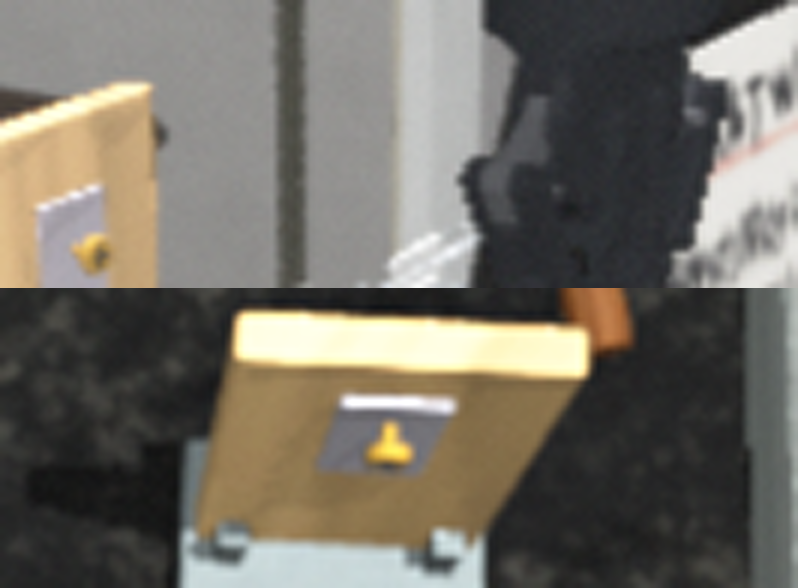

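That crop fell above the driver; it shows only the screw (scene (230,147), top (329.6,138.5)) and the gripper. I'll get the tip and the centre-line numerically from image differences.

```bash
cat > tips.py <<'E'
from tgt import *
def shaft(im,bg,n):
    """centre-line points of the pale shaft ahead of the handle, searched round its nominal place"""
    o=env.observe();tr=o["tool_rot"];g=o["position"]-.026*0*tr[:,0]-.012*tr[:,0]
    f=im.astype(int);d=np.abs(f-bg.astype(int)).sum(2);d[f.min(2)<105]=0
    M=np.zeros(d.shape,np.uint8)
    a,b=[tuple(int(round(v)) for v in proj(n,g+L*tr[:,2])) for L in(.145,.050)]
    cv2.line(M,a,b,1,13); m=((d>60)&(M>0)).astype(np.uint8)
    k,lab,st,_=cv2.connectedComponentsWithStats(m,connectivity=8)
    i=1+np.argmax(st[1:,4]); ys,xs=np.where(lab==i); w=np.ones(len(xs))
    return np.c_[xs,ys].astype(float)
def line(p):
    c=p.mean(0);u=np.linalg.svd(p-c)[2][0];return c,u,(p-c)@u
E
python3 - <<'E'
from tips import *
for n in("scene","top"):
    im,bg=cv2.imread(f"pics/{n[0]}8.png"),cv2.imread(f"pics/{n}0.png")
    p=shaft(im,bg,n);c,u,s=line(p);print(n,len(p),"ends",c+u*s.min(),c+u*s.max())
    o=env.observe();tr=o["tool_rot"];g=o["position"]-.019*tr[:,0];print(" nominal",proj(n,g+.128*tr[:,2]),proj(n,g+.0405*tr[:,2]))
    nm=tuple(int(v) for v in proj(n,g+.128*tr[:,2])); C=crop(im,nm[0]-20,nm[1]-35,100 if n=="scene" else 60,75,4)
    cv2.imwrite(f"pics/c9{n}.png",C)
a=cv2.imread("pics/c9scene.png");b=cv2.imread("pics/c9top.png");cv2.imwrite("pics/c9.png",np.hstack([a,b]))
E
```

```text
scene 99 ends [262.9713 153.1154] [296.8683 161.5305]
 nominal [262.9583 153.7252] [297.8879 159.9615]
top 615 ends [328.7709 182.8338] [326.242 231.961]
 nominal [327.7475 183.6249] [327.2518 229.6488]
```

View pics/c9.png

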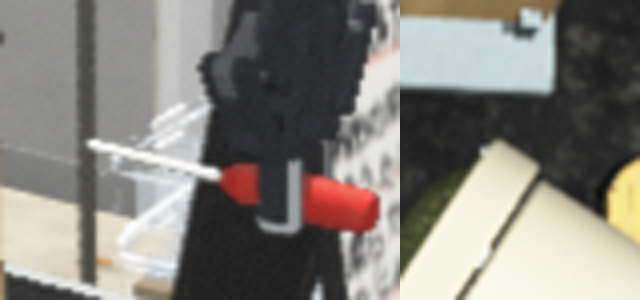

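The driver is in the scene crop with its tip at (264.6,153.6) and shaft root at (296.6,161.6). In the top view the tip only just shows past the arm, at about (328,184.5).

```bash
cat > meas.py <<'E'
from tips import *
def axis(im,bg,yoff=0):
    o=env.observe();tr=o["tool_rot"];n=np.array([-np.sin(np.radians(-2)),np.cos(np.radians(-2)),0]);g=o["position"]-.019*tr[:,0]+yoff*n
    f=np.array([np.cos(np.radians(2)),-np.sin(np.radians(2)),0])
    def X(p): oo,d=ray("scene",p); Q=oo+d*((g-oo)@n)/(d@n); return np.array([(Q-g)@f,Q[2]])*1e3
    p=shaft(im,bg,"scene");c,u,s=line(p);A=X(c+u*(s.min()-.5)*np.sign(1));B=X(c+u*s.max())
    if A[0]<B[0]:A,B=B,A
    b_,g_,r=[im[...,i].astype(int) for i in range(3)]
    red=((r>60)&(r>2*g_)&(r>2*b_)).astype(np.uint8)
    M=np.zeros_like(red);cv2.line(M,tuple(int(v) for v in proj("scene",g+.045*tr[:,2])),tuple(int(v) for v in proj("scene",g-.055*tr[:,2])),1,34)
    ys,xs=np.where(red*M); q=[]
    for cc in np.unique(xs):
        yy=ys[xs==cc]
        if len(yy)>=8:q.append(X((cc,(yy.min()+yy.max())/2)))
    q=np.array(q);print("shaft tip",A,"root",B,"elev",np.degrees(np.arctan2(A[1]-B[1],A[0]-B[0])))
    fr=q[q[:,0]>10];bk=q[q[:,0]<-12];print("handle front",fr.mean(0),"back",bk.mean(0),"n",len(fr),len(bk))
    if len(bk):e=A-bk.mean(0);print("elev tip-back",np.degrees(np.arctan2(e[1],e[0])))
    print("g",g,"tool elev",np.degrees(np.arcsin(tr[2,2])),"tool yaw",np.degrees(np.arctan2(tr[1,2],tr[0,2])))
E
python3 - <<'E'
from meas import *
axis(cv2.imread("pics/s8.png"),cv2.imread("pics/scene0.png"))
print("tip tri",tri((263.8,153.4),(328,184.5)),tri((263.8,153.4),(329,183.5)))
print("screw tri",tri((230.3,147),(329.3,138.2)))
E
```

```text
shaft tip [129.2331 183.6058] root [ 42.7968 183.4694] elev 0.09038875386501692
handle front [ 30.5717 182.2676] back [-27.4659 183.1923] n 7 14
elev tip-back 0.15119745965115508
g [ 0.4784 -0.1902  0.1898] tool elev -3.31757188017503 tool yaw -1.8673991579278506
tip tri (array([ 0.6042, -0.1947,  0.1834]), np.float64(8.748676703345742e-05)) (array([ 0.606 , -0.1969,  0.1823]), np.float64(0.000671889501698191))
screw tri (array([ 0.696 , -0.1985,  0.1788]), np.float64(0.002267370086567249))
```

It now measures level to within about 0.2°. The tip is at (0.605,-0.195,0.183). The screw's x from its ray, the board edge and the foot edge comes to 0.694–0.696. I'll move in to finish 30 mm short.

```bash
python3 -m pendant '{"travel":[[5,-0.2,-0.5],[5,-0.2,-0.5],[5,-0.2,-0.5],[5,-0.2,-0.5],[5,-0.2,-0.5],[5,-0.2,-0.5],[5,-0.2,-0.4],[5,-0.2,0],[5,-0.2,0],[5,-0.2,0],[5,0,0],[4,0,0],[0,0,0],[0,0,0],[0,0,0],[0,0,0]],"delta_rot":[[0,0,-0.002],[0,0,0],[0,0,0],[0,0,0],[0,0,0],[0,0,0],[0,0,0],[0,0,0],[0,0,0],[0,0,0],[0,0,0],[0,0,0],[0,0,0],[0,0,0],[0,0,0],[0,0,0]]}'
python3 - <<'E'
from meas import *
ims=[cv2.cvtColor(eyes.get_image(n),cv2.COLOR_RGB2BGR) for n in("scene","top")]
axis(ims[0],cv2.imread("pics/scene0.png"))
cv2.imwrite("pics/s10.png",ims[0]);cv2.imwrite("pics/t10.png",ims[1])
print(proj("scene",[.664,-.197,.18]),proj("top",[.664,-.197,.18]),env.observe()["ft_force"],env.observe()["grip_width"])
cv2.imwrite("pics/c10.png",np.hstack([crop(ims[0],215,115,110,75,4),crop(ims[1],295,125,75,75,4)]))
E
```

```text
time_s: 13.15
position: [0.536, -0.1921, 0.1671]
tool_rot: [[-0.059, 0.034, 0.998], [-0.001, 0.999, -0.035], [-0.998, -0.003, -0.059]]
ft_force: [0.6, 0.0, -1.5]
grip_width: 0.0216
shaft tip [127.0474 180.5949] root [ 49.7981 179.7219] elev 0.6474488466374759
handle front [ 26.4283 179.0982] back [-30.7364 180.0426] n 2 15
elev tip-back 0.2005451915439765
g [ 0.5372 -0.1921  0.1862] tool elev -3.3468389106568917 tool yaw -1.9861829719165152
[241.8776 149.3973] [328.5301 153.892 ] [ 0.8063 -0.0642 -1.7657] 0.021689463952218525
```

View pics/c10.png

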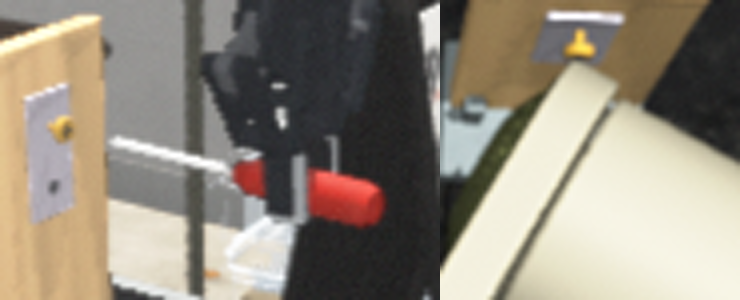

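The tip is at scene (242.1,149.6), against (241.9,149.4) predicted for 30 mm short of the screw. The blade's line extends onto the screw head at (230,146.6). In the top view the arm hides the tip. I'll do a final stillness check and hand in.

```bash
python3 -m pendant '{"travel":[[0,0,0],[0,0,0],[0,0,0],[0,0,0],[0,0,0],[0,0,0]],"delta_rot":[[0,0,0],[0,0,0],[0,0,0],[0,0,0],[0,0,0],[0,0,0]]}'
python3 - <<'E'
from h import *
from rig import close_job
a=cv2.imread("pics/top0.png").astype(int);b=cv2.imread("pics/t10.png").astype(int)
for n,(x,y) in dict(jar=(335,236),tape=(350,269),tin=(318,287)).items():print(n,np.abs(a-b)[y-10:y+10,x-10:x+10].mean())
print(abs(env.observe()["qvel"]).max()); print(close_job())
E
```

```text
time_s: 13.75
position: [0.5362, -0.1921, 0.1671]
tool_rot: [[-0.058, 0.034, 0.998], [-0.001, 0.999, -0.034], [-0.998, -0.003, -0.058]]
ft_force: [-0.5, -0.7, -0.2]
grip_width: 0.0221
jar 39.14416666666666
tape 147.65166666666667
tin 91.855
0.1633697466946914
the job is handed in; nothing more can be done
None
```

I drew the screwdriver out of the rack along its own axis, levelled it, and handed the job in at 13.75 s. It was held still in front of the board at a 100 N grip setting.

- **Final position:** in the scene view the tip is within about 0.3 px of where it should be for 3 cm short of the screw. The blade's line runs onto the screw head.
- **Level:** the tip-to-handle estimate gave about 0.2° tip-up. The shaft-only fit gave 0.65°, from a noisier mask.
- **Heading:** the tool points along the board's -2° direction. The blade's own heading was not checked separately at the end.
- **Steadiness:** the pose did not change between the last readings, the wrist force was under 2 N, and the grip width stayed at 22 mm.

**Correction along the way:** the handle ended up about 7 mm low in the pads with the blade tipped up about 3.4°. I corrected this by tilting the tool before moving in.

**Checks that failed or were limited:**
- The arm hid the tip in the final top view, so sideways alignment rests on the standoff measurement, good to about 2 mm.
- The screw's position differed by 2–3 mm between the two cameras.
- The last image comparison on the jar, tape and tin showed large differences, probably because the arm covered them in the top view. It doesn't confirm they are undisturbed. The carried driver and fingers were planned to pass well above them, and I saw no contact force.

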